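Lock a stitching clamp's castle nut at the cotter hole

TASK

On the leather bench, tighten the castle nut of the stitching clamp: turn it clockwise (seen from above) until its red tooth reaches the red line on the foot, then a little further, until the first slot lines up with the cotter hole in the spindle (the white line on the spindle's end shows the hole's direction). Leave the nut there, ready for its pin, and leave the plain nut on the other clamp as it is.

Things in the scene. Friction and masses are not known exactly. Their poses are not given: they have to be found in the camera images.
- nut_mid (a point): Castle nut (bright metal, 46 mm across flats): centre of its hexagon (28 mm high), on its axis, 59 mm above the table. Crown above: six teeth 10 mm high, one red. Turns with the nut; z up, x along one of three through-slots, every 60 degrees, each facing mid-flat, so flat normals are x and x +-60 degrees. The x slot is the one that meets the hole after tightening. Spindle top 29 mm above this point.
- clamp_foot: Fixed foot of the castle nut's clamp: white disc 120 mm across with a red radial line; origin at its underside, 3 mm above the table; z up. The nut stands on a collar 14 mm high, 42 mm across, so fingertips may reach 10 mm below the hexagon. Wooden jaws, up to 95 mm above the table, stand 115 to 165 mm from the axis, towards the robot (-x).
- castle_nut (a joint): Turn of the castle nut, rad, growing clockwise seen from above (tightening); 0 where the red tooth points along the red line: tight. Negative (loose) at the start, up to -0.6. The hole is met between 0.28 and 0.75. Resistance is about 0.3 N m when loose and grows to about 0.5 N m; it stays where it is left.
- cotter_hole (a point): Middle of the cross hole in the castle nut's spindle (steel, 22 mm diameter, fixed), at the height of the crown's slots, on the nut's axis. x runs along the hole, as does the white line on the spindle's end face; z up.
- plain_mid (a point): Centre of the plain hexagon nut (no teeth, 46 mm across flats, 28 mm high) on the other, similar clamp foot: not to be turned. z up.
- plain_nut (a joint): Turn of the plain nut, rad; 0 at the start, and it must stay.

How it is judged:
By the outcome, as a careful person would: the job done as asked, in the order asked, and still so for the second after the job is handed in, with the robot touching nothing.
It also fails if it takes over 32 s, if anything falls off the work surface, if the arm or the gripper's body presses on something with over 40 N, if the wrist force passes 120 N, or if a joint passes its speed limit or range.

ROBOT

A 7-joint arm with a two-finger parallel gripper is mounted at the origin on the work surface. World frame = base frame: x ahead of the robot, y to its left, z up, the work surface at z = 0. Lengths are in mm, angles in rad, forces in N, time in s.
With the tool pointing down it reaches from about 425 to 825 mm from the base axis. Payload 3.6 kg.
Tool frame: the origin (TCP) lies between the finger pads; the fingertips stand 19 mm ahead of it and the grasp point (between the pads) is the TCP (r.nose_length is the distance from the TCP to the fingertips, in mm); z points along the fingers, y is the line along which they close (so a half turn about z gives the same grasp; the last joint's range is limited). The gripper opens to 85 mm and grips with 20 to 120 N. Pads are 22 mm wide; open, the fingers measure 114 mm over their backs; the gripper's body (76 mm by 85 mm) begins 54 mm behind the grasp point. The pads swing forward as they close: fully open they stand 13 mm farther back than shut.
Start: joints at [1.149, 0.615, -0.013, 1.423, 0.008, 1.103, -0.04], TCP at [250.014, -599.964, 250.297] pointing down, gripper open.
Joint ranges: [-3.12, 3.12], [-0.3, 2.06], [-1.34, 1.32], [0.26, 2.42], [-1.36, 4.5], [0.01, 1.98], [-2.84, 2.84]. Speed limits (rad/s): [2.79, 2.79, 3.14, 3.14, 3.14, 3.14, 3.14].

INTERFACE

Orientations are given as a rotation vector (axis times angle).
In Python, from plant import r, viewer, order gives the robot as it stands.
- The arm moves only by the tool send_rows, never from a script. Its arguments are lists of equal length, an entry for each row: "linear": the shift along the tool's x, y, z in mm, a list of three; "turn": the turn, a rotation vector about the tool's x, y, z in rad, a list of three; "jaw": the finger opening in mm, from 0 to 85.4. A call has 1 to 20 rows; each row is the pose to reach, as a shift and turn from the pose commanded when the call began, along the tool's axes at that moment; what a row does not reach only later rows make up. A row lasts 1/8 s, in which the tool goes at most 62.5 mm and 10.7 degrees, less where a joint would pass 70% of its speed; a pose out of reach is approached as far as the arm can. A call with a gripper value outside its range is refused whole. The fingers move at their own pace and stop on an object; "newtons" is the grip in N (left out, the last holds). Time passes only in rows, so rows that repeat a pose let the fingers close. It gives the time, the measured TCP pose, the force, the opening and the grip force at its end, in the units of the state.
- r.state(): the state, without advancing time (a new reading comes with each control period).
- viewer.capture(name): name is "scene" or "side" or "wrist"; returns the picture (480x640x3 uint8, red, green, blue); there is no depth.
- viewer.camera_model(name): a dict with "fx", "fy", "cx", "cy" (pixels), "pose" (4x4, takes a point from camera to world coordinates). Camera axes: x right, y up, looking along -z (the intrinsics and any distortion apply to the point x, -y, -z); pixel columns grow to the right and rows downward; lengths in mm; the calibration is good to about 2 mm. A picture is of the moment at which its call begins: read the wrist's pose just before it. camera_model takes no time and is no camera call; for the wrist camera it gives the pose at the moment of the call.
- order.job_done(): hands the job in; it is judged then, once.
The state is a dict: "clock": time; "q": joint angles; "joint_vel": joint speeds; "joint_torque": joint torques, N m; "ee_pos": TCP position; "eef_rot": TCP orientation; "contact_force": force on the tool from outside, world axes, zero at the start; "torque": the same for the moment, N m; "width": finger opening in mm; "grip_force": force on a finger pad.
Only numpy, scipy, OpenCV 4.12 (cv2) and the standard library are available. Lean on these libraries where they do the work, as an engineer would, in place of code of your own. Each camera call takes 0.05 s, during which the arm holds its last target. There are 200 camera calls.

## Working session

There is one attempt and no reset: what is moved stays moved. The work goes in short steps, Python scripts to look and compute and a tool call to move; the robot and the scene stay as the last step left them, time stands still between calls to the robot, and variables do not carry over. Pictures are saved under pics/ and viewed, at most 10 in all, crops included, and the job is handed in when it is done.

Besides the shell and the picture viewer there is one more tool, called after "Call:" as name(argument=value, ...) on one line, values as JSON. send_rows: Moves the arm, as the interface text tells. Its arguments: {"type":"object","properties":{"linear":{"type":"array","items":{"type":"array","items":{"type":"number"}}},"turn":{"type":"array","items":{"type":"array","items":{"type":"number"}}},"jaw":{"type":"array","items":{"type":"number"}},"newtons":{"type":"number"}},"required":["linear","turn","jaw"]}

```bash
ls; mkdir -p pics; python3 - <<'E'
from plant import r, viewer, order
import cv2, numpy as np
np.set_printoptions(suppress=True,precision=3)
a=viewer.capture("scene");b=viewer.capture("side")
for n,i in(("scene",a),("side",b)):
    cv2.imwrite(f"pics/{n}0.png",i[...,::-1]); m=viewer.camera_model(n);print(n,m)
print(r.state())
E
```

```text
pics
scene {'fx': 554.55724097883, 'fy': 554.55724097883, 'cx': 322.4255574840487, 'cy': 249.086190943548, 'pose': array([[ -0.723,  -0.444,   0.529, 990.895],
       [  0.69 ,  -0.481,   0.54 , 409.837],
       [  0.015,   0.756,   0.654, 617.848],
       [  0.   ,   0.   ,   0.   ,   1.   ]])}
side {'fx': 618.2709947926681, 'fy': 618.2709947926681, 'cx': 307.28382033140923, 'cy': 247.71253688687918, 'pose': array([[   0.972,    0.132,   -0.193,  367.74 ],
       [  -0.233,    0.581,   -0.78 , -751.449],
       [   0.009,    0.803,    0.596,  673.632],
       [   0.   ,    0.   ,    0.   ,    1.   ]])}
{'clock': 0.1, 'q': array([ 1.15 ,  0.616, -0.013,  1.425,  0.008,  1.103, -0.04 ]), 'joint_vel': array([-0.001, -0.003, -0.   , -0.004, -0.   ,  0.   , -0.   ]), 'joint_torque': array([  0.002, -47.038,   0.261, -17.157,   0.01 ,   0.006,   0.   ]), 'ee_pos': array([ 249.766, -599.396,  249.255]), 'eef_rot': array([-3.078, -0.616,  0.001]), 'contact_force': array([-0.387, -0.642,  0.482]), 'torque': array([-0.005,  0.008, -0.044]), 'grip_force': 0.0, 'width': 85.406687684824}
```

View pics/scene0.png

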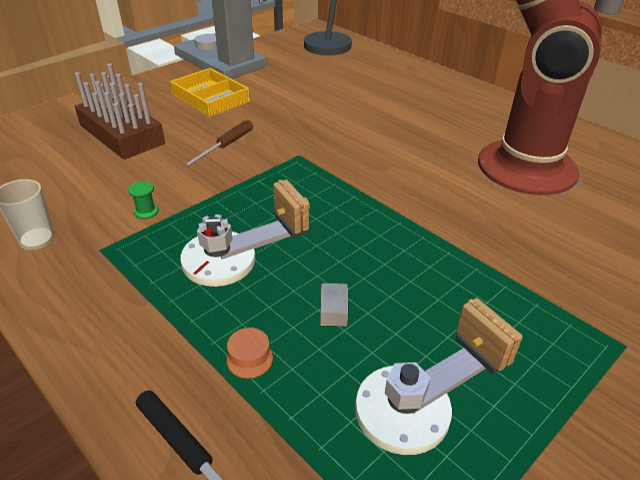

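View pics/side0.png

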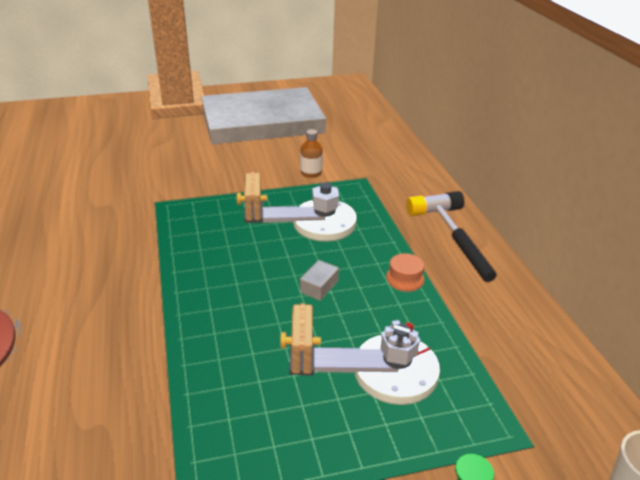

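The scene view shows the castle nut at about (214,238), with its red line near (201,268). In the side view it is at about (400,344), with the line near (424,351). The plain nut's clamp is the other one. I'll triangulate roughly and then look from above with the wrist camera.

```bash
cat > h.py <<'E'
import numpy as np, cv2
from plant import r, viewer, order
from scipy.spatial.transform import Rotation as R
np.set_printoptions(suppress=True,precision=3)
def ray(m,u,v):
    P=m["pose"]; d=P[:3,:3]@np.array([(u-m["cx"])/m["fx"],-(v-m["cy"])/m["fy"],-1.]); return P[:3,3],d
def onz(m,u,v,z):
    o,d=ray(m,u,v); return o+d*(z-o[2])/d[2]
def proj(m,p):
    c=m["pose"][:3,:3].T@(np.asarray(p)-m["pose"][:3,3]); return np.array([m["cx"]+m["fx"]*c[0]/-c[2], m["cy"]-m["fy"]*c[1]/-c[2]])
def totool(p,s=None):
    s=s or r.state(); return R.from_rotvec(s["eef_rot"]).inv().apply(np.asarray(p)-s["ee_pos"])
E
python3 - <<'E'
from h import *
for n,u,v in(("scene",214,239),("side",400,345)):
    m=viewer.camera_model(n); print(n,onz(m,u,v,59))
m=viewer.camera_model("wrist"); s=r.state(); Rt=R.from_rotvec(s["eef_rot"])
print(m, "cam in tool",Rt.inv().apply(m["pose"][:3,3]-s["ee_pos"])); print(Rt.inv().as_matrix()@m["pose"][:3,:3]); print(Rt.as_matrix())
E
```

```text
scene [ 647.178 -183.795   59.   ]
side [ 638.56  -194.712   59.   ]
{'fx': 429.74946016868256, 'fy': 429.74946016868256, 'cx': 313.41242183538446, 'cy': 243.31208281362908, 'pose': array([[   0.385,    0.887,    0.254,  314.428],
       [  -0.923,    0.371,    0.104, -572.471],
       [  -0.002,   -0.275,    0.962,  373.532],
       [   0.   ,    0.   ,    0.   ,    1.   ]])} cam in tool [  70.042   -0.271 -124.277]
[[ 0.001  0.962  0.275]
 [ 1.    -0.001 -0.001]
 [-0.001  0.275 -0.962]]
[[ 0.923  0.385 -0.001]
 [ 0.385 -0.923  0.002]
 [-0.    -0.002 -1.   ]]
```

Call:
send_rows(linear=[[60,-30,0],[120,-60,10],[175,-90,20],[230,-116,30],[285,-144,40],[340,-172,50],[395,-200,55],[450,-227,60],[450,-227,60],[450,-227,60],[450,-227,60],[450,-227,60]], turn=[[0,0,0],[0,0,0],[0,0,0],[0,0,0],[0,0,0],[0,0,0],[0,0,0],[0,0,0],[0,0,0],[0,0,0],[0,0,0],[0,0,0]], jaw=[85,85,85,85,85,85,85,85,85,85,85,85])

```text
clock: 1.6
ee_pos: [576.9, -219.6, 190.5]
eef_rot: [3.081, 0.61, -0.001]
contact_force: [-0.6, 0.4, 0.1]
width: 85.3
grip_force: 0.0
```

```bash
python3 - <<'E'
from h import *
s=r.state(); m=viewer.camera_model("wrist"); a=viewer.capture("wrist"); cv2.imwrite("pics/w1.png",a[...,::-1]); np.savez("w1.npz",a=a,**m)
print(s); print(m["pose"]); print(proj(m,[643,-189,59]))
E
```

```text
{'clock': 1.6, 'q': array([ 0.342,  0.622, -0.024,  1.598,  0.019,  0.921, -0.868]), 'joint_vel': array([-0.005, -0.001, -0.011, -0.002, -0.003,  0.001,  0.001]), 'joint_torque': array([ -0.211, -45.245,   0.071, -15.26 ,   0.007,   0.002,   0.001]), 'ee_pos': array([ 576.909, -219.593,  190.531]), 'eef_rot': array([ 3.081,  0.61 , -0.001]), 'contact_force': array([-0.648,  0.394,  0.064]), 'torque': array([-0.026, -0.037,  0.019]), 'grip_force': 0.0, 'width': 85.3067755186935}
[[   0.382    0.889    0.254  641.592]
 [  -0.924    0.367    0.106 -192.537]
 [   0.001   -0.275    0.961  314.762]
 [   0.       0.       0.       1.   ]]
[307.986 115.414]
```

View pics/w1.png

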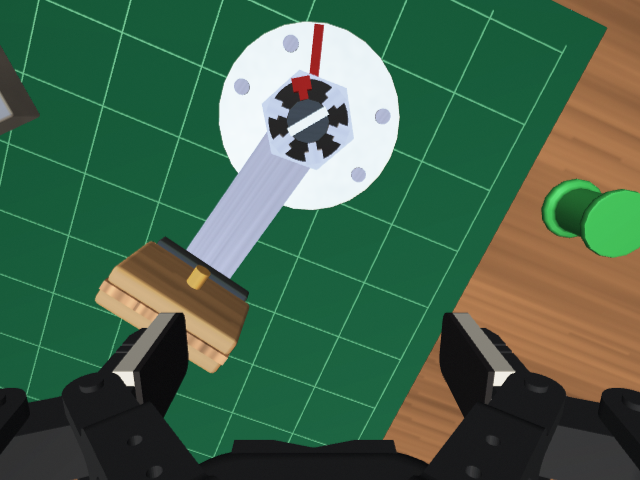

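The wrist view from above shows the nut centred near (308,120). The red tooth is at (301,86), the red line runs up at about (317,50), and the white line goes from (288,133) to (328,112).

```bash
python3 - <<'E'
from h import *
z=np.load("w1.npz"); m={k:z[k] for k in z.files}; a=z["a"]; hsv=cv2.cvtColor(a,cv2.COLOR_RGB2HSV)
red=((hsv[...,0]<8)|(hsv[...,0]>172))&(hsv[...,1]>120)&(hsv[...,2]>60); red[:, 420:]=0; red[220:]=0
n,l,st,c=cv2.connectedComponentsWithStats(red.astype(np.uint8))
for i in range(1,n):
    if st[i,4]>20: print("red",st[i],c[i])
# white line: bright within spindle
gray=a.min(2); 
M=np.zeros_like(gray); cv2.circle(M,(308,121),22,1,-1); w=(gray>215)&(M>0)
n,l,st,c=cv2.connectedComponentsWithStats(w.astype(np.uint8)); 
for i in range(1,n):
    if st[i,4]>20: print("white",st[i],c[i],cv2.minAreaRect(np.argwhere(l==i)[:,::-1].astype(np.float32)))
# disc
d=((hsv[...,1]<30)&(hsv[...,2]>150)).astype(np.uint8); 
# crop upscaled for viewing
cv2.imwrite("pics/w1c.png",cv2.resize(a[15:215,210:410,::-1],(600,600),interpolation=cv2.INTER_CUBIC))
for p in [(308,121,88),(288,133,88),(328,112,88)]: print(onz(m,*p))
E
```

```text
red [310  24  14  52 457] [316.158  48.939]
red [292  76  20  25 355] [301.696  86.487]
white [288 106  41  30 374] [307.789 120.981] ((307.815673828125, 121.02083587646484), (8.914789199829102, 43.563262939453125), 58.78159713745117)
[ 640.328 -190.437   88.   ]
[ 630.961 -183.222   88.   ]
[ 648.227 -198.111   88.   ]
```

View pics/w1c.png

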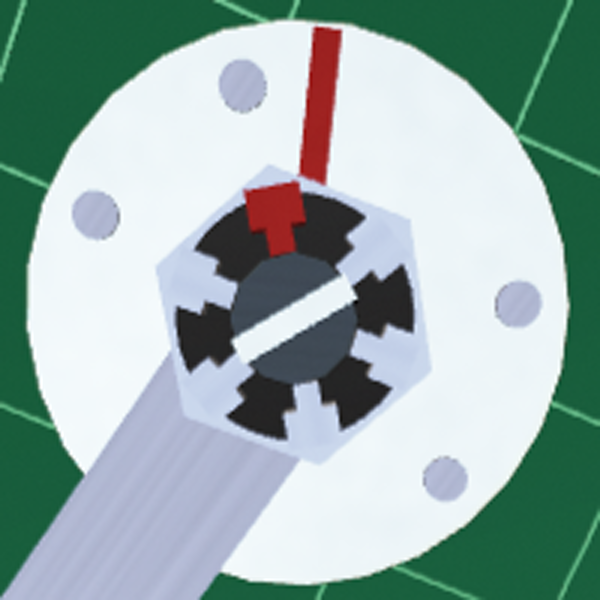

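The crop shows the hexagon corners clearly, at crop pixels (268,165), (410,220), (431,372), (320,464), (186,415) and (157,267). The teeth sit on the corners, and the red tooth is left of the line.

```bash
python3 - <<'E'
from h import *
z=np.load("w1.npz"); m={k:z[k] for k in z.files}; a=z["a"]
hx=np.array([(268,165),(410,220),(431,372),(320,464),(186,415),(157,267)])/3+[210,15]
H=np.array([onz(m,*p,73)[:2] for p in hx]); c=H.mean(0); d=H-c
ang=np.degrees(np.arctan2(d[:,1],d[:,0])); print("hex c",c,"rad",np.linalg.norm(d,axis=1),"corner ang",ang, "mod60",ang%60)
off=np.degrees(np.angle(np.exp(6j*np.radians(ang)).mean()))/6; print("corner phase",off%60)
sp=onz(m,307.8,121,88)[:2]; print("spindle",sp)
def an(p,q): v=q[:2]-p[:2]; return np.degrees(np.arctan2(v[1],v[0]))
t=np.radians(58.78)  # box long side direction
w=cv2.boxPoints(((307.8,121),(8.9,43.56),58.78)); 
e=[(w[0]+w[1])/2,(w[2]+w[3])/2]; e2=[(w[1]+w[2])/2,(w[3]+w[0])/2]
L=max((e,e2),key=lambda e:np.linalg.norm(e[0]-e[1])); P=[onz(m,*p,88) for p in L]; print("white",an(*P)%180,np.linalg.norm(P[0]-P[1]))
P1=onz(m,328/3+210,30/3+15,17);P2=onz(m,313/3+210,180/3+15,17);print("line dir",an(P2,P1),an(np.r_[c,0],P1))
T=onz(m,301.7,86.5,81);print("tooth",an(np.r_[c,0],T))
s=r.state();print("tool y ang",np.degrees(np.arctan2(*R.from_rotvec(s["eef_rot"]).as_matrix()[[1,0],1])),"q7",s["q"][6])
E
```

```text
hex c [ 640.091 -190.625] rad [26.419 26.454 26.372 26.232 26.318 26.26 ] corner ang [  32.704  -27.747  -87.979 -147.667  152.407   92.365] mod60 [32.704 32.253 32.021 32.333 32.407 32.365]
corner phase 32.34693414606812
spindle [ 640.289 -190.343]
white 142.64307118745674 21.91798818349924
line dir 16.38565477112198 16.099894832156174
tooth 33.35271114879884
tool y ang -67.55938422268413 q7 -0.8681759258955203
```

```bash
python3 - <<'E'
from h import *
s=r.state(); print(s["ee_pos"],s["clock"],s["eef_rot"],totool([640.2,-190.5,110],s))
E
```

```text
[ 577.1   -219.236  190.539] 1.65 [ 3.081  0.611 -0.001] [69.331 -2.522 80.503]
```

Call:
send_rows(linear=[[30,-1,10],[60,-2,40],[69.3,-2.5,80],[69.3,-2.5,80],[69.3,-2.5,80],[69.3,-2.5,80]], turn=[[0,0,-0.06],[0,0,-0.12],[0,0,-0.173],[0,0,-0.173],[0,0,-0.173],[0,0,-0.173]], jaw=[85,85,85,85,85,85])

```text
clock: 2.4
ee_pos: [641.8, -189.7, 112.7]
eef_rot: [3.014, 0.876, 0.005]
contact_force: [0.3, 0.0, 0.4]
width: 85.2
grip_force: 0.0
```

```bash
python3 - <<'E'
from h import *
s=r.state(); Rm=R.from_rotvec(s["eef_rot"]).as_matrix()
print(s["clock"],s["ee_pos"],totool([640.2,-190.5,58],s),np.degrees(np.arctan2(Rm[1,1],Rm[0,1])),Rm[:,2],s["q"])
E
```

```text
2.4 [ 641.754 -189.7    112.743] [-1.861 -0.336 54.738] -57.57436620495561 [ 0.004 -0.002 -1.   ] [ 0.29   0.784 -0.065  1.507  0.062  0.848 -0.801]
```

Call:
send_rows(linear=[[-1.8,-0.4,15],[-1.8,-0.4,30],[-1.8,-0.4,43],[-1.8,-0.4,54.5],[-1.8,-0.4,54.5],[-1.8,-0.4,54.5]], turn=[[0,0,0],[0,0,0],[0,0,0],[0,0,0],[0,0,0],[0,0,0]], jaw=[85,85,85,85,75,65], newtons=50)

```text
clock: 3.15
ee_pos: [639.7, -189.0, 56.0]
eef_rot: [3.016, 0.88, 0.001]
contact_force: [-0.2, -0.6, 0.7]
width: 65.2
grip_force: 0.0
```

```bash
python3 - <<'E'
from h import *
s=r.state(); Rm=R.from_rotvec(s["eef_rot"]).as_matrix()
print(s["clock"],s["ee_pos"],totool([640.2,-190.5,58],s),np.degrees(np.arctan2(Rm[1,1],Rm[0,1])),Rm[:,2],s["contact_force"],s["torque"],s["width"])
E
```

```text
3.15 [ 639.705 -189.027   55.994] [-0.374  1.509 -2.005] -57.46256923669743 [ 0.001 -0.    -1.   ] [-0.239 -0.579  0.745] [0.036 0.021 0.045] 65.19210884528728
```

Call:
send_rows(linear=[[-0.3,0.8,-1.5],[-0.3,0.8,-1.5],[-0.3,0.8,-1.5],[-0.3,0.8,-1.5],[-0.3,0.8,-1.5],[-0.3,0.8,-1.5],[-0.3,0.8,-1.5]], turn=[[0,0,0],[0,0,0],[0,0,0],[0,0,0],[0,0,0],[0,0,0],[0,0,0]], jaw=[55,40,40,40,40,40,40], newtons=50)

```text
clock: 4.03
ee_pos: [640.2, -190.3, 58.4]
eef_rot: [3.015, 0.879, 0.003]
contact_force: [0.0, 0.1, 4.8]
width: 45.3
grip_force: 53.6
```

```bash
python3 - <<'E'
from h import *
s=r.state(); Rm=R.from_rotvec(s["eef_rot"]).as_matrix()
print(s["clock"],s["ee_pos"],totool([640.2,-190.5,58],s),np.degrees(np.arctan2(Rm[1,1],Rm[0,1])),s["contact_force"],s["torque"],s["width"],s["grip_force"])
E
```

```text
4.025 [ 640.212 -190.34    58.441] [-0.096  0.127  0.441] -57.48877672559525 [0.018 0.124 4.833] [-0.147  0.144 -0.018] 45.3243325674571 53.601306080818176
```

Call:
send_rows(linear=[[0,0,0],[0,0,0],[0,0,0],[0,0,0],[0,0,0],[0,0,0],[0,0,0],[0,0,0],[0,0,0],[0,0,0],[0,0,0],[0,0,0]], turn=[[0,0,0.08],[0,0,0.16],[0,0,0.24],[0,0,0.32],[0,0,0.4],[0,0,0.48],[0,0,0.55],[0,0,0.61],[0,0,0.66],[0,0,0.695],[0,0,0.695],[0,0,0.695]], jaw=[40,40,40,40,40,40,40,40,40,40,40,40])

```text
clock: 5.52
ee_pos: [640.2, -190.5, 58.5]
eef_rot: [3.134, -0.199, 0.003]
contact_force: [0.4, 0.2, 4.9]
width: 45.4
grip_force: 53.8
```

```bash
python3 - <<'E'
from h import *
s=r.state(); Rm=R.from_rotvec(s["eef_rot"]).as_matrix()
print(s["clock"],s["ee_pos"],np.degrees(np.arctan2(Rm[1,1],Rm[0,1])),s["contact_force"],s["torque"],s["width"],s["grip_force"],s["q"])
a=viewer.capture("wrist");m=viewer.camera_model("wrist");print(proj(m,[640.2,-190.5,83]))
u,v=map(int,proj(m,[640.2,-190.5,83])); y0=max(v-110,0);x0=max(u-110,0);print(x0,y0)
cv2.imwrite("pics/w2.png",cv2.resize(a[y0:y0+200,x0:x0+240,::-1],None,fx=2.5,fy=2.5))
E
```

```text
5.525 [ 640.246 -190.49    58.462] -97.25065904589827 [0.394 0.169 4.873] [-0.126  0.113  0.117] 45.426456775863166 53.82660627365112 [ 0.185  0.855  0.127  1.545 -0.14   0.748 -1.326]
[314.597 392.017]
204 282
```

View pics/w2.png

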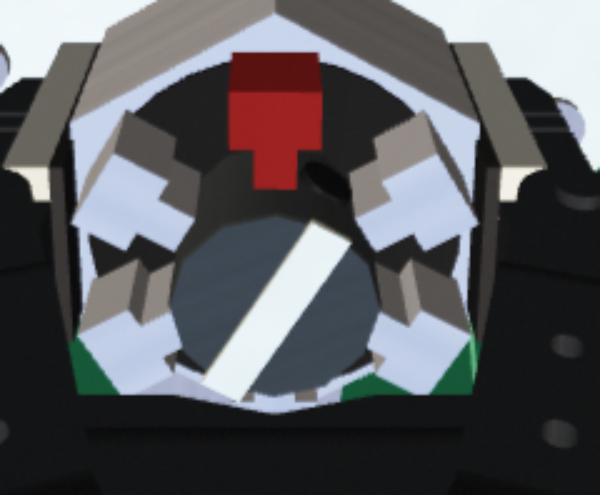

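The nut appears turned, with the hole at about (327,180) between the red tooth and the right-hand tooth. I'll release, lift, and check from straight above.

Call:
send_rows(linear=[[0,0,0],[0,0,0],[0,0,0],[0,0,0],[0,0,-20],[0,0,-50],[0,0,-90],[-30,0,-125],[-70,0,-132],[-70,0,-132],[-70,0,-132],[-70,0,-132]], turn=[[0,0,0],[0,0,0],[0,0,0],[0,0,0],[0,0,0],[0,0,0],[0,0,0],[0,0,0],[0,0,0],[0,0,0],[0,0,0],[0,0,0]], jaw=[55,70,85,85,85,85,85,85,85,85,85,85])

```text
clock: 7.08
ee_pos: [571.1, -180.8, 189.4]
eef_rot: [-3.135, 0.199, -0.002]
contact_force: [0.2, -0.4, -1.4]
width: 85.0
grip_force: 0.0
```

```bash
python3 - <<'E'
from h import *
s=r.state(); print(s["clock"],s["ee_pos"],s["contact_force"])
m=viewer.camera_model("wrist");a=viewer.capture("wrist");np.savez("w3.npz",a=a,**m)
u,v=map(int,proj(m,[640.2,-190.5,83])); y0=max(v-100,0);x0=u-100;print(u,v,x0,y0)
cv2.imwrite("pics/w3.png",cv2.resize(a[y0:y0+200,x0:x0+200,::-1],(600,600),interpolation=cv2.INTER_CUBIC))
E
```

```text
7.075 [ 571.13  -180.831  189.391] [ 0.196 -0.428 -1.397]
315 121 215 21
```

View pics/w3.png

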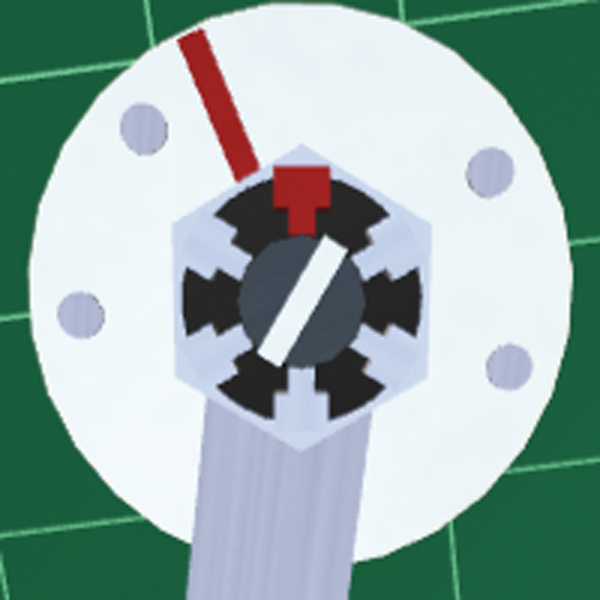

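The red tooth is now past the line. The corners are at (301,145), (431,224), (429,378), (300,451), (177,381) and (173,224), and the white line runs from (271,361) to (335,241). I'll measure the remaining error.

```bash
python3 - <<'E'
from h import *
z=np.load("w3.npz"); m={k:z[k] for k in z.files}; a=z["a"]; o=np.array([215,21])
H=np.array([onz(m,*(np.array(p)/3+o),73)[:2] for p in [(301,145),(431,224),(429,378),(300,451),(177,381),(173,224)]]); c=H.mean(0); d=H-c
ph=np.degrees(np.angle(np.exp(6j*np.arctan2(d[:,1],d[:,0])).mean()))/6
g=a.min(2); M=np.zeros_like(g); cv2.circle(M,(315,121),24,1,-1)
n,l,st,cc=cv2.connectedComponentsWithStats(((g>215)&(M>0)).astype(np.uint8)); i=1+st[1:,4].argmax()
pts=np.argwhere(l==i)[:,::-1]; W=np.array([onz(m,*p,88)[:2] for p in pts]); W=W-W.mean(0); v=np.linalg.svd(W,full_matrices=False)[2][0]
w=np.degrees(np.arctan2(v[1],v[0]))
print(st[i],c,"corner",ph,"white",w%180,"slot-err (cw still to go)",((ph-30)-w+30)%60-30)
z=np.load("w1.npz"); m={k:z[k] for k in z.files}; g=z["a"].min(2); M=np.zeros_like(g); cv2.circle(M,(308,121),23,1,-1)
n,l,st,cc=cv2.connectedComponentsWithStats(((g>215)&(M>0)).astype(np.uint8)); i=1+st[1:,4].argmax()
W=np.array([onz(m,*p,88)[:2] for p in np.argwhere(l==i)[:,::-1]]); W-=W.mean(0); v=np.linalg.svd(W,full_matrices=False)[2][0]; print("white before",np.degrees(np.arctan2(v[1],v[0]))%180)
E
```

```text
[301 100  29  43 373] [ 639.833 -190.47 ] corner -7.0074261699755995 white 141.61970989719603 slot-err (cw still to go) 1.372863932828352
white before 142.116405623876
```

```bash
python3 -c "
from plant import order; print(order.job_done())"
```

```text
the job is handed in; nothing more can be done
None
```

I tightened the castle nut about 40° clockwise, past the red line. Its slot now lines up with the cotter hole to within about 1°, going by the last wrist picture. The plain nut was not touched, the gripper is clear of everything, and the job is handed in; no verdict came back.

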